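# Size a cake dowel in the hole gauge

### The arm

A 6-joint arm with a two-finger parallel gripper is mounted at the origin on a cart in front of the work surface, level with it; the furniture and walls round the work are solid. World frame = base frame: x ahead of the robot, y to its left, z up, the work surface at z = 0. Lengths are in m, angles in degrees, forces in N, time in s.
With the tool pointing down it reaches from about 0.35 to 0.975 m from the base axis. Payload 4.9 kg.
Tool frame: the origin (TCP) lies between the finger pads; the fingertips stand 8 mm ahead of it and the grasp point (between the pads) lies 11 mm behind it; z points along the fingers, y is the direction in which the jaws open and shut (so a half turn about z gives the same grasp; the last joint's range is limited). The gripper opens to 85 mm and grips with 20 to 120 N. Pads are 22 mm wide; open, the fingers measure 114 mm over their backs; the gripper's body (76 mm by 85 mm) begins 54 mm behind the grasp point. The pads swing forward as they close: fully open they stand 13 mm farther back than shut.
Start: joints at [62.796, 3.019, 92.412, -0, 84.569, -6.818], TCP at [0.218, 0.586, 0.239] pointing down, gripper open.
Joint ranges: [-172.51, 172.51], [-57.92, 126.97], [3.15, 148.05], [-58.71, 238.71], [5.1, 150.11], [-179.66, 179.66]. Speed limits (degrees/s): [147.25, 147.25, 180, 180, 180, 180].

### API

Orientations are given as a 3x3 rotation matrix whose columns are the frame's x, y, z axes.
In Python, from rig import sensors, snapshot, job gives the robot as it stands.
- The arm moves only by the tool drive_tool, never from a script. Its arguments are lists of equal length, an entry for each row: "jaw": the opening in per cent of the stroke, from 0 (shut) to 100 (fully open); "dp": the shift along the tool's x, y, z in m, a list of three; "delta_rot": the turn, a rotation vector about the tool's x, y, z in rad, a list of three. In form: {"jaw": [jaw, ...], "dp": [[x, y, z], ...], "delta_rot": [[ax, ay, az], ...]}. A call has 1 to 10 rows; each row is the pose to reach, as a shift and turn from the pose commanded when the call began, along the tool's axes at that moment; what a row does not reach only later rows make up. A row lasts 1/12 s, in which the tool goes at most 41.7 mm and 7.16 degrees, less where a joint would pass 70% of its speed; a pose out of reach is approached as far as the arm can. A call with a gripper value outside its range is refused whole. The fingers move at their own pace and stop on an object; "squeeze" is the grip in N (left out, the last holds). Time passes only in rows, so rows that repeat a pose let the fingers close. It gives the time, the measured TCP pose, the force and the opening at its end, in the units of the state.
- sensors.observe(): the state, without advancing time (a new reading comes with each control period).
- snapshot(name): name is "side" or "top"; returns a dict with "frame" (400x640x3 uint8, red, green, blue), "z_map" (400x640 float32, m along the optical axis (not along the pixel's ray), 0 where there is no reading), "camera_matrix" (3x3 intrinsics, pixels), "k1" (the pictures are not rectified: a ray, as slopes to the right and down, at radius r is drawn at 1 + k1 r^2 times it, then the intrinsics apply), "rvec" (rotation vector, rad) and "tvec" (3), from world to camera coordinates, as OpenCV has them. Camera axes: x right, y down, z forward; pixel columns grow to the right and rows downward; lengths in m; the calibration is good to about 2 mm. A picture is of the moment at which its call begins.
- job.sign_off(): hands the job in, once; it reports no verdict.
The state is a dict: "time_s": time; "qpos": joint angles; "qvel": joint speeds; "joint_efforts": joint torques, N m; "eef_pos": TCP position; "eef_rot": TCP orientation; "force": force on the tool from outside, world axes, zero at the start; "wrist_torque": the same for the moment, N m; "width": finger opening in m.
Only numpy, scipy, OpenCV 4.12 (cv2) and the standard library are available. Lean on these libraries where they do the work, as an engineer would, in place of code of your own. Each camera call takes 0.05 s, during which the arm holds its last target. There are 200 camera calls.

### The job

Find the size of the cake dowel that stands alone in the round cup: put it through the largest hole of the hole gauge first, then work down through the smaller holes until one refuses it, pressing only gently. Then leave it standing upright on the pad at the bottom of the gauge in the smallest hole it goes through, and leave the other two dowels, the timer and the ribbon spool where they are.

Things in the scene. Friction and masses are not known exactly. Their poses are not given: they have to be found in the camera images.
- dowel_a: one of three plain pale wooden cake dowels, 130 mm long, upright round rods. One is 16, one 20 and one 24 mm thick, and the name does not tell which. Which of the three stands in the single cup changes from run to run. Origin: centre of its foot (lower end, edge chamfered by about 1 mm); z points up along the rod. 25 to 60 g
- dowel_b: one of three plain pale wooden cake dowels, 130 mm long, upright round rods. One is 16, one 20 and one 24 mm thick, and the name does not tell which. Which of the three stands in the single cup changes from run to run. Origin: centre of its foot (lower end, edge chamfered by about 1 mm); z points up along the rod. 25 to 60 g
- dowel_c: one of three plain pale wooden cake dowels, 130 mm long, upright round rods. One is 16, one 20 and one 24 mm thick, and the name does not tell which. Which of the three stands in the single cup changes from run to run. Origin: centre of its foot (lower end, edge chamfered by about 1 mm); z points up along the rod. 25 to 60 g
- dowel_cup: single round white plastic cup, 54 mm wide at the foot and 30 mm high, fixed to the table; one dowel stands loosely upright in its 34 mm wide socket, on a floor 3 mm above the table, so that its top is at 133 mm. Origin: centre of the underside
- dowel_rest: white plastic block 56 x 116 x 30 mm (x, y, z), fixed to the table, with two 33 mm wide sockets in which the two other dowels stand. Origin: centre of the underside
- hole_gauge: hole gauge, fixed: white base 80 x 232 mm (x, y), end blocks 50 mm high, between them a steel strip 56 x 198 x 10 mm, top 40 mm above the table, on rubber (sinks 1 mm per 4 N, at most 6 mm), four round holes 44 mm apart along y, largest at the +y end; below them free space down to a rubber pad on the base, 8 mm above the table (sinks up to 3 mm). Origin: centre of the underside; z up
- hole0 (a point): centre of the 25 mm hole's mouth (top face of the strip; 1 mm chamfer) if the strip were centred. The strip has end play: with all holes it lies up to 4 mm either way along the gauge's y, another amount each run, which the listed poses do not show; about 10 N sideways shifts it. No play in x
- hole1 (a point): centre of the 21 mm hole's mouth (top face of the strip; 1 mm chamfer) if the strip were centred. The strip has end play: with all holes it lies up to 4 mm either way along the gauge's y, another amount each run, which the listed poses do not show; about 10 N sideways shifts it. No play in x
- hole2 (a point): centre of the 17 mm hole's mouth (top face of the strip; 1 mm chamfer) if the strip were centred. The strip has end play: with all holes it lies up to 4 mm either way along the gauge's y, another amount each run, which the listed poses do not show; about 10 N sideways shifts it. No play in x
- hole3 (a point): centre of the 13 mm hole's mouth (top face of the strip; 1 mm chamfer) if the strip were centred. The strip has end play: with all holes it lies up to 4 mm either way along the gauge's y, another amount each run, which the listed poses do not show; about 10 N sideways shifts it. No play in x
- timer: red and white kitchen timer, 66 mm wide, 49 mm high, bystander. Origin: centre of the underside
- spool: ribbon spool lying flat, 69 mm wide, 15 mm high, bystander. Origin: centre of the underside

How it is judged:
By the outcome, as a careful person would: the job done as asked, in the order asked, and still so for the second after the job is handed in, with the robot touching nothing.
It also fails if it takes over 67 s, if anything falls off the work surface, if the arm or the gripper's body presses on something with over 40 N, if the wrist force passes 120 N, or if a joint passes its speed limit or range.

## Working session

There is one attempt and no reset: what is moved stays moved. The work goes in short steps, Python scripts to look and compute and a tool call to move; the robot and the scene stay as the last step left them, time stands still between calls to the robot, and variables do not carry over. Pictures are saved under pics/ and viewed, about 8 in all and at most 12, crops included, and the job is handed in when it is done.

Besides the shell and the picture viewer there is one more tool, called after "Emit:" as name(argument=value, ...) on one line, values as JSON. drive_tool: Moves the arm, as the interface text tells. Its arguments: {"type":"object","properties":{"jaw":{"type":"array"},"dp":{"type":"array"},"delta_rot":{"type":"array"},"squeeze":{"type":"number"}},"required":["jaw","dp","delta_rot"]}

```bash
mkdir -p pics; ls; python3 - <<'E'
from rig import sensors, snapshot
import cv2, pickle
s=sensors.observe(); print({k:s[k] for k in ('time_s','eef_pos','eef_rot','force','width')})
for n in ('side','top'):
    d=snapshot(n); pickle.dump(d,open(n+'0.pkl','wb'))
    cv2.imwrite(f'pics/{n}0.png',d['frame'][:,:,::-1]); print(n,d['camera_matrix'],d['k1'],d['rvec'],d['tvec'])
E
```

```text
pics
{'time_s': 0.0, 'eef_pos': array([0.21743801, 0.58530095, 0.23804699]), 'eef_rot': array([[-9.37356163e-01,  3.48371275e-01, -9.36760300e-04],
       [ 3.48372456e-01,  9.37354367e-01, -1.84974014e-03],
       [ 2.33680028e-04, -2.06020681e-03, -9.99997850e-01]]), 'force': array([0.32603424, 0.52385159, 0.10114891]), 'width': 0.08530411458251388}
side [[462.39135146   0.         320.63641   ]
 [  0.         462.39135146 185.88247037]
 [  0.           0.           1.        ]] 0.02881735177600485 [ 1.57311233  1.37060737 -0.87802141] [-0.04392359 -0.13945248  1.82679975]
top [[378.55478851   0.         322.05172466]
 [  0.         378.55478851 197.83050068]
 [  0.           0.           1.        ]] -0.09252568773720671 [ 2.17093881 -2.17865861  0.09345309] [-0.02778855  0.56206335  1.28334517]
```

View pics/top0.png

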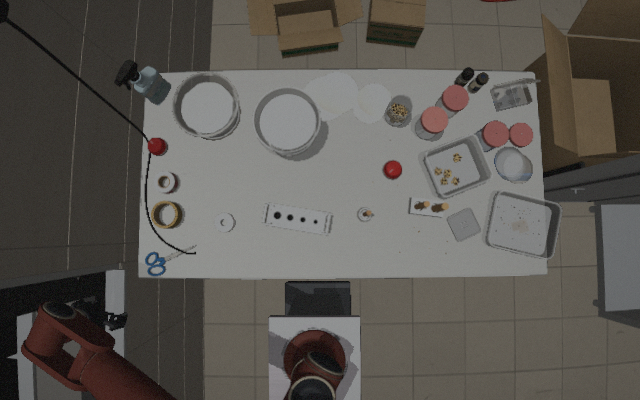

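View pics/side0.png

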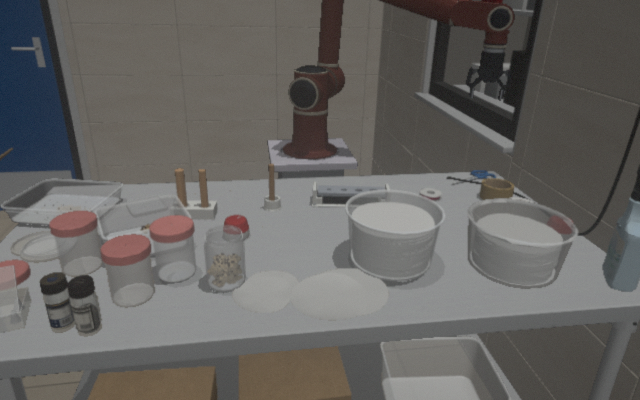

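```bash
cat > h.py <<'E'
import numpy as np, cv2
def pose(d): return cv2.Rodrigues(np.array(d['rvec'],float))[0], np.array(d['tvec'],float).ravel()
def ray(d,uv):
    R,t=pose(d); p=cv2.undistortPoints(np.array(uv,float).reshape(-1,1,2),d['camera_matrix'],np.array([d['k1'],0,0,0.]))[:,0]
    return -R.T@t, np.c_[p,np.ones(len(p))]@R
def onz(d,uv,z):
    c,r=ray(d,uv); return c+r*((z-c[2])/r[:,2])[:,None]
def proj(d,X):
    return cv2.projectPoints(np.array(X,float).reshape(-1,3),np.array(d['rvec'],float),np.array(d['tvec'],float),d['camera_matrix'],np.array([d['k1'],0,0,0.]))[0][:,0]
def cloud(d):
    h,w=d['z_map'].shape; u,v=np.meshgrid(np.arange(w),np.arange(h)); c,r=ray(d,np.c_[u.ravel(),v.ravel()])
    return (c+r*d['z_map'].ravel()[:,None]).reshape(h,w,3)
def crop(d,x0,y0,x1,y1,k,name):
    cv2.imwrite('pics/'+name,cv2.resize(d['frame'][y0:y1,x0:x1,::-1],None,fx=k,fy=k,interpolation=cv2.INTER_CUBIC))
E
python3 - <<'E'
import pickle; from h import *
d=pickle.load(open('top0.pkl','rb'))
a=d['frame'];
top=cv2.resize(a[195:245,255:385,::-1],None,fx=6,fy=6,interpolation=cv2.INTER_CUBIC)
e=pickle.load(open('side0.pkl','rb'))
b=cv2.resize(e['frame'][160:225,165:400,::-1],None,fx=780/235,fy=780/235,interpolation=cv2.INTER_CUBIC)
cv2.imwrite('pics/c0.png',np.vstack([top,b]))
print(ray(d,[[320,200]])[0],ray(e,[[320,200]])[0])
P=cloud(d); 
for z in ((.025,.036),(.036,.044),(.044,.06)):
    m=(P[...,2]>z[0])&(P[...,2]<z[1]); m[:, :255]=0; m[:,342:]=0; m[:195]=0;m[245:]=0
    q=P[m]; print(z,m.sum(),q.mean(0) if m.sum() else '',q.min(0) if m.sum() else '',q.max(0) if m.sum() else '')
for (x0,x1,n) in ((350,385,'cup'),(400,455,'rest')):
    S=P[195:235,x0:x1].reshape(-1,3); q=S[S[:,2]>.1]; print(n,len(q),q.mean(0),q.max(0)); q=S[(S[:,2]>.022)&(S[:,2]<.04)]; print(len(q),q.min(0),q.max(0),q.mean(0))
# holes
g=cv2.cvtColor(a,cv2.COLOR_RGB2GRAY).astype(float)
print(g[205:232:1,270:325:1].astype(int)[::2,::2])
E
```

```text
[ 0.44621798 -0.03310554  1.32795172] [ 1.71924062 -0.23562189  0.58929417]
(0.025, 0.036) 65 [0.49412163 0.06101208 0.03087551] [ 0.44766312 -0.04660832  0.02505531] [0.5376975  0.16630893 0.03599771]
(0.036, 0.044) 745 [0.49253364 0.0560875  0.04040317] [ 0.4510398  -0.05659493  0.03611452] [0.54013567 0.16510493 0.04399729]
(0.044, 0.06) 208 [0.49169302 0.05738895 0.0481079 ] [ 0.44424594 -0.0564957   0.04401262] [0.53941359 0.17391457 0.05747461]
cup 28 [ 0.5001666  -0.15881142  0.26020859] [ 0.51333983 -0.03310554  1.32795172]
55 [ 0.4845935  -0.19427765  0.02276744] [ 0.52592406 -0.15600469  0.03574809] [ 0.5038749  -0.17221269  0.03053077]
rest 116 [ 0.52561807 -0.38127748  0.17037127] [ 0.54192166 -0.03310554  1.32795172]
363 [ 0.49678689 -0.45035519  0.02237189] [ 0.5631568  -0.33086101  0.03891186] [ 0.52850291 -0.38577735  0.03025184]
[[145 143 125 145 147 143 138 146 136 134 143 140 139 139 140 140 141 142
  141 141 140 143 139 139 141 138 141 140]
 [146 148 141 146 148 141 146 147 147 147 148 143 141 146 142 133 140 140
  140 140 143 140 141 142 139 140 140 141]
 [140 14
[... 696 characters left out ...]
146 145 146 147 147 146 146 148 145 140 133 147 145 146 149 123  28  90
  147 147 148 147  43  37 143 147 148 144]
 [120 134 146 145 142 146 147 145 145 149 146 146 147 147 149 147 145 146
  145 147 146 145 105  93 145 146 145 134]
 [146 146 147 148 143 144 146 143 146 147 147 148 146 147 145 146 148 146
  148 146 149 149 147 145 148 146 146 120]
 [144 135 134 142 129 131 141 149 147 146 147 148 147 145 148 144 143 147
  145 147 144 146 147 146 142 146 149 125]
 [141 140 144 141 142 142 144 135 136 141 125 133 140 146 145 146 144 147
  146 147 146 145 143 147 149 147 146 112]
 [142 142 142 139 140 142 144 143 141 146 143 143 147 137 140 142 126 125
  145 145 145 146 148 146 145 143 146 129]]
```

View pics/c0.png

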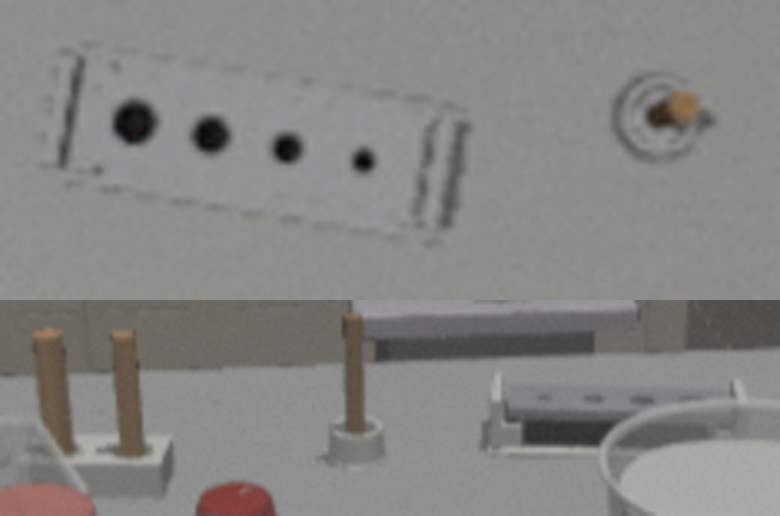

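```bash
python3 - <<'E'
import pickle; from h import *
d=pickle.load(open('top0.pkl','rb')); e=pickle.load(open('side0.pkl','rb'))
g=cv2.cvtColor(d['frame'],cv2.COLOR_RGB2GRAY).astype(float)
H=[]
for (u,v) in ((277.3,215.3),(290.2,217.2),(302.8,219.8),(315.5,221.8)):
    yy,xx=np.mgrid[int(v)-5:int(v)+7,int(u)-5:int(u)+7]; w=np.clip(140-g[yy,xx],0,None); w[w<12]=0
    H.append([(w*xx).sum()/w.sum(),(w*yy).sum()/w.sum()])
X=onz(d,H,.04); print(np.round(H,2)); print(np.round(X,4)); print(np.linalg.norm(np.diff(X,axis=0),axis=1))
v=X[0]-X[3]; v/=np.linalg.norm(v); print('gauge y dir',v,np.degrees(np.arctan2(-v[0],v[1])))
# gauge block extents via cloud
P=cloud(d); S=P[195:245,255:345].reshape(-1,3); gx=np.array([v[1],-v[0],0])
q=S[(S[:,2]>.03)&(S[:,2]<.06)]; a,b=q@v,q@gx
print('cloud along y',np.percentile(a,[0,1,99,100]),'along x',np.percentile(b,[0,1,99,100]),'holes y',X@v,'x',X@gx)
# cup ring and dowel
gg=d['frame'][195:235,350:385].astype(float)
wood=(gg[...,0]-gg[...,2])>35
vv,uu=np.nonzero(wood); print('wood top px',len(uu),uu.min()+350,uu.max()+350,vv.min()+195,vv.max()+195)
t=P[195:235,350:385]; m=(t[...,2]>.11)&(t[...,2]<.15); print('dowel top',m.sum(),t[m].mean(0),t[m].max(0),t[m].min(0))
es=e['frame'].astype(float)
for (x0,x1,y0,y1) in ((260,285,160,200),(172,192,165,203),(195,212,165,203)):
    c=es[y0:y1,x0:x1]; m=(c[...,0]-c[...,2])>25
    rows=[(y0+i,np.nonzero(r)[0].min()+x0,r.sum(), round(np.nonzero(r)[0].mean()+x0,2)) for i,r in enumerate(m) if r.sum()>2]
    print(rows[::4])
E
```

```text
[[276.92 214.93]
 [289.63 217.06]
 [302.36 219.26]
 [315.13 221.34]]
[[ 0.5027  0.1242  0.04  ]
 [ 0.4953  0.0808  0.04  ]
 [ 0.4877  0.0374  0.04  ]
 [ 0.4805 -0.006   0.04  ]]
[0.04405098 0.04405388 0.04401618]
gauge y dir [0.16781947 0.98581775 0.        ] -9.661062307959204
cloud along y [0.02625386 0.02795377 0.2508999  0.2534545 ] along x [0.44422467 0.44833291 0.50375671 0.50698427] holes y [0.20680474 0.16275377 0.11870052 0.07468483] x [0.47470972 0.4747369  0.47450055 0.47470972]
wood top px 17 366 370 211 214
dowel top 25 [ 0.50664043 -0.17389612  0.13207941] [ 0.51333983 -0.16670003  0.13725173] [ 0.50039964 -0.18151114  0.11255414]
[(164, np.int64(269), np.int64(4), np.float64(270.5)), (169, np.int64(270), np.int64(3), np.float64(271.0)), (176, np.int64(270), np.int64(3), np.float64(271.0))]
[(168, np.int64(178), np.int64(5), np.float64(180.0)), (172, np.int64(175), np.int64(8), np.float64(178.5)), (176, np.int64(176), np.int64(8), np.float64(179.5)), (180, np.int64(176), np.int64(8), np.float64(179.5)), (184, np.int64(177), np.int64(7), np.float64(180.0)), (188, np.int64(177), np.int64(8), np.float64(180.5)), (192, np.int64(178), np.int64(7), np.float64(181.0)), (196, np.int64(178), np.int64(7), np.float64(181.0)), (200, np.int64(181), np.int64(5), np.float64(183.0))]
[(169, np.int64(199), np.int64(6), np.float64(201.5)), (173, np.int64(199), np.int64(6), np.float64(201.5)), (177, np.int64(199), np.int64(7), np.float64(202.0)), (181, np.int64(200), np.int64(6), np.float64(202.5)), (185, np.int64(200), np.int64(6), np.float64(202.5)), (189, np.int64(201), np.int64(5), np.float64(203.0)), (193, np.int64(201), np.int64(6), np.float64(203.5)), (197, np.int64(201), np.int64(6), np.float64(203.5)), (201, np.int64(202), np.int64(5), np.float64(204.0))]
```

Emit:
drive_tool(jaw=[100,100,100,100,100,100,100,100,100,100], dp=[[-0.027,-0.0305,0],[-0.0535,-0.061,0],[-0.08,-0.0915,0],[-0.107,-0.122,0],[-0.134,-0.1525,0],[-0.161,-0.183,0],[-0.1875,-0.2135,0],[-0.2145,-0.244,0],[-0.241,-0.2745,0],[-0.268,-0.305,0]], delta_rot=[[0,0,0],[0,0,0],[0,0,0],[0,0,0],[0,0,0],[0,0,0],[0,0,0],[0,0,0],[0,0,0],[0,0,0]])

```text
time_s: 0.93
eef_pos: [0.3625, 0.2048, 0.2389]
eef_rot: [[-0.938, 0.348, 0.0], [0.348, 0.938, 0.0], [-0.0, 0.0, -1.0]]
force: [0.8, 0.8, -0.3]
width: 0.085
```

Emit:
drive_tool(jaw=[100,100,100,100,100,100,100,100,100,100], dp=[[-0.027,-0.0305,0],[-0.0535,-0.061,0],[-0.08,-0.0915,0],[-0.107,-0.122,0],[-0.134,-0.1525,0],[-0.161,-0.183,0],[-0.1875,-0.2135,0],[-0.2145,-0.244,0],[-0.241,-0.2745,0],[-0.268,-0.305,0]], delta_rot=[[0,0,-0.0187],[0,0,-0.0374],[0,0,-0.056],[0,0,-0.075],[0,0,-0.0935],[0,0,-0.112],[0,0,-0.131],[0,0,-0.15],[0,0,-0.168],[0,0,-0.187]])

```text
time_s: 1.77
eef_pos: [0.5076, -0.1747, 0.2387]
eef_rot: [[-0.986, 0.168, -0.001], [0.168, 0.986, 0.001], [0.001, 0.0, -1.0]]
force: [0.8, 0.7, -0.5]
width: 0.0853
```

Emit:
drive_tool(jaw=[100,100,100,100,100,100,30,10,10,10], dp=[[0,0,0.03],[0,0,0.06],[0,0,0.09],[0,0,0.12],[0,0,0.145],[0,0,0.157],[0,0,0.157],[0,0,0.157],[0,0,0.157],[0,0,0.157]], delta_rot=[[0,0,0],[0,0,0],[0,0,0],[0,0,0],[0,0,0],[0,0,0],[0,0,0],[0,0,0],[0,0,0],[0,0,0]], squeeze=40)

```text
time_s: 2.6
eef_pos: [0.5092, -0.1734, 0.0848]
eef_rot: [[-0.986, 0.168, 0.004], [0.168, 0.986, -0.002], [-0.004, -0.001, -1.0]]
force: [0.6, 0.5, 0.8]
width: 0.0388
```

Emit:
drive_tool(jaw=[5,5,5,5,5], dp=[[0,0,0],[0,0,0],[0,0,0],[0,0,0],[0,0,0]], delta_rot=[[0,0,0],[0,0,0],[0,0,0],[0,0,0],[0,0,0]])

```text
time_s: 3.02
eef_pos: [0.5085, -0.1731, 0.0837]
eef_rot: [[-0.986, 0.168, 0.002], [0.168, 0.986, -0.001], [-0.002, -0.001, -1.0]]
force: [-0.3, 0.4, 5.2]
width: 0.0149
```

Emit:
drive_tool(jaw=[5,5,5,5,5], dp=[[0,0,0],[0,0,0],[0,0,0],[0,0,-0.003],[0,0,-0.003]], delta_rot=[[0,0,0],[0,0,0],[0,0,0],[0,0,0],[0,0,0]])

```text
time_s: 3.43
eef_pos: [0.5076, -0.1727, 0.0855]
eef_rot: [[-0.986, 0.168, 0.0], [0.168, 0.986, -0.0], [-0.0, -0.0, -1.0]]
force: [-0.2, -0.6, 0.3]
width: 0.0148
```

```bash
python3 - <<'E'
from rig import sensors, snapshot; from h import *; import pickle
s=sensors.observe(); print(s['eef_pos'],s['force'],s['width'])
d=snapshot('side'); pickle.dump(d,open('s1.pkl','wb')); p=proj(d,[s['eef_pos']])[0].astype(int); print(p)
crop(d,p[0]-60,p[1]-55,p[0]+60,p[1]+45,6,'s1.png')
E
```

```text
[ 0.50762442 -0.17266686  0.08548321] [-0.18251417 -0.62347165  0.26537814] 0.01483774668213384
[272 181]
```

View pics/s1.png

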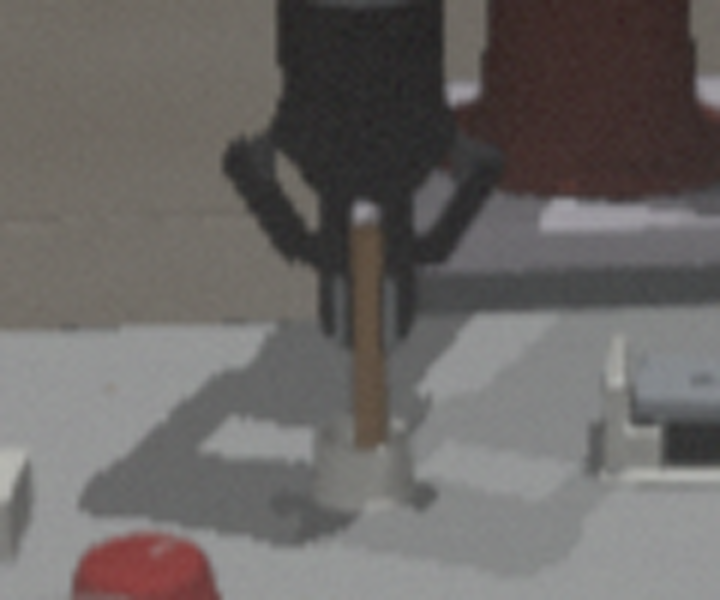

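Emit:
drive_tool(jaw=[5,5,5,5,5,5,5,5,5,5], dp=[[0,0,-0.025],[0,0,-0.055],[0.003,0.016,-0.073],[0.0085,0.046,-0.073],[0.0155,0.083,-0.073],[0.0225,0.12,-0.073],[0.0295,0.157,-0.073],[0.0365,0.194,-0.073],[0.0435,0.231,-0.073],[0.05,0.267,-0.073]], delta_rot=[[0,0,0],[0,0,0],[0,0,0],[0,0,0],[0,0,0],[0,0,0],[0,0,0],[0,0,0],[0,0,0],[0,0,0]])

```text
time_s: 4.32
eef_pos: [0.5023, 0.1008, 0.1577]
eef_rot: [[-0.986, 0.168, -0.001], [0.168, 0.986, 0.0], [0.001, -0.0, -1.0]]
force: [0.3, -0.9, -0.3]
width: 0.0148
```

Emit:
drive_tool(jaw=[5,5,5,5,5,5], dp=[[0.002,0.013,0],[0.0045,0.0225,0],[0.0047,0.025,0.0],[0.0047,0.025,0.01],[0.0047,0.025,0.02],[0.0047,0.025,0.02]], delta_rot=[[0,0,0],[0,0,0],[0,0,0],[0,0,0],[0,0,0],[0,0,0]])

```text
time_s: 4.82
eef_pos: [0.501, 0.1231, 0.1349]
eef_rot: [[-0.985, 0.17, -0.005], [0.17, 0.986, -0.001], [0.005, -0.002, -1.0]]
force: [0.3, 0.5, -1.4]
width: 0.0152
```

```bash
python3 - <<'E'
from rig import sensors, snapshot; from h import *; import pickle
s=sensors.observe(); print(s['time_s'],s['eef_pos'],s['force'],s['width'])
d=snapshot('side'); pickle.dump(d,open('s2.pkl','wb')); p=proj(d,[s['eef_pos']])[0].astype(int); print(p)
crop(d,p[0]-50,p[1]-25,p[0]+50,p[1]+50,8,'s2.png'); print(p[0]-50,p[1]-25)
x,y,z=s['eef_pos']
print('foot pred',proj(d,[[x,y,z-.08],[x,y,z-.03],[x,y,z+.045]]),'hole0',proj(d,[[.5027,.1242,.04]]))
E
```

```text
4.8167 [0.50096528 0.1230548  0.13486223] [ 0.33294094  0.52164868 -1.39609208] 0.015187334678182262
[375 160]
325 135
foot pred [[373.16271638 186.34034855]
 [374.34241264 170.58576292]
 [376.18532197 146.0678668 ]] hole0 [[373.34317651 191.15549347]]
```

View pics/s2.png

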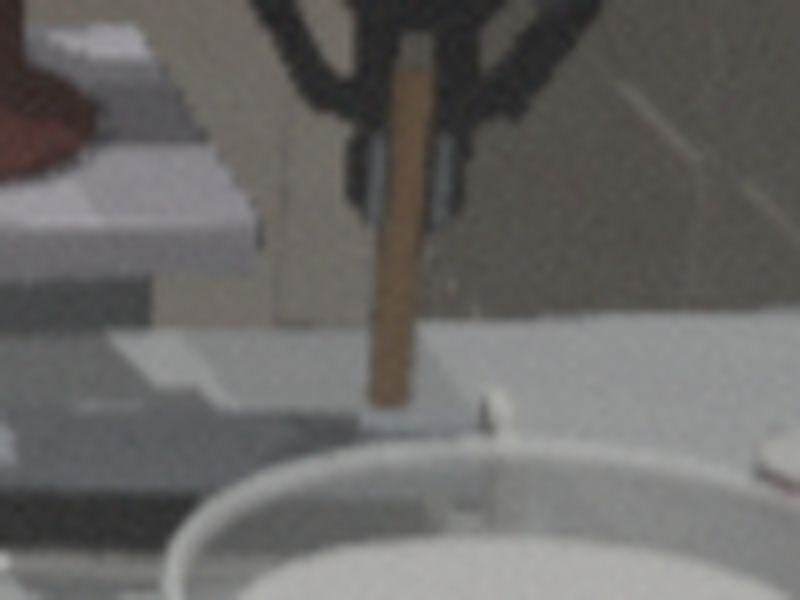

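Emit:
drive_tool(jaw=[5,5,5,5,5,5], dp=[[0,0,0.0],[0,0,0.006],[0,0,0.011],[0,0,0.016],[0,0,0.02],[0,0,0.02]], delta_rot=[[0,0,0],[0,0,0],[0,0,0],[0,0,0],[0,0,0],[0,0,0]])

```text
time_s: 5.37
eef_pos: [0.502, 0.1243, 0.1169]
eef_rot: [[-0.986, 0.168, -0.002], [0.168, 0.986, -0.0], [0.002, -0.001, -1.0]]
force: [-1.0, -1.5, -0.2]
width: 0.0149
```

Emit:
drive_tool(jaw=[5,5,5,5,5,5], dp=[[0,0,0.007],[0,0,0.014],[0,0,0.02],[0,0,0.02],[0,0,0.02],[0,0,0.02]], delta_rot=[[0,0,0],[0,0,0],[0,0,0],[0,0,0],[0,0,0],[0,0,0]])

```text
time_s: 5.87
eef_pos: [0.5029, 0.1244, 0.0983]
eef_rot: [[-0.986, 0.168, 0.0], [0.168, 0.986, 0.0], [-0.0, 0.0, -1.0]]
force: [-0.2, -0.2, -1.1]
width: 0.0148
```

Emit:
drive_tool(jaw=[5,5,5,5,5,5,5,5,5,5], dp=[[0,0,-0.015],[0,0,-0.033],[0,0,-0.035],[0,-0.012,-0.035],[0,-0.028,-0.035],[0,-0.04,-0.035],[0,-0.044,-0.035],[0,-0.044,-0.035],[0,-0.044,-0.025],[0,-0.044,-0.018]], delta_rot=[[0,0,0],[0,0,0],[0,0,0],[0,0,0],[0,0,0],[0,0,0],[0,0,0],[0,0,0],[0,0,0],[0,0,0]])

```text
time_s: 6.7
eef_pos: [0.4953, 0.0811, 0.1154]
eef_rot: [[-0.986, 0.168, 0.0], [0.168, 0.986, 0.0], [-0.0, 0.0, -1.0]]
force: [0.4, 0.1, 0.4]
width: 0.0149
```

Emit:
drive_tool(jaw=[5,5,5,5,5,5], dp=[[0,0,0.0],[0,0,0.004],[0,0,0.008],[0,0,0.008],[0,0,0.008],[0,0,0.008]], delta_rot=[[0,0,0],[0,0,0],[0,0,0],[0,0,0],[0,0,0],[0,0,0]])

```text
time_s: 7.2
eef_pos: [0.4953, 0.0811, 0.1083]
eef_rot: [[-0.986, 0.168, -0.0], [0.168, 0.986, -0.0], [0.0, -0.0, -1.0]]
force: [0.5, -1.3, -0.7]
width: 0.0145
```

Emit:
drive_tool(jaw=[5,5,5,5,5,5,5], dp=[[0,0,0.005],[0,0,0.01],[0,0,0.01],[0.0015,0,0.01],[0.003,0,0.01],[0.003,0,0.01],[0.003,0,0.01]], delta_rot=[[0,0,0],[0,0,0],[0,0,0],[0,0,0],[0,0,0],[0,0,0],[0,0,0]])

```text
time_s: 7.78
eef_pos: [0.4937, 0.081, 0.0987]
eef_rot: [[-0.986, 0.168, 0.004], [0.168, 0.986, -0.001], [-0.004, -0.001, -1.0]]
force: [5.3, -2.2, -3.0]
width: 0.0149
```

Emit:
drive_tool(jaw=[5,5,5,5,5], dp=[[-0.002,0,0],[-0.004,0,0],[-0.006,0,0],[-0.006,0,0],[-0.006,0,0]], delta_rot=[[0,0,0],[0,0,0],[0,0,0],[0,0,0],[0,0,0]])

```text
time_s: 8.2
eef_pos: [0.4981, 0.0807, 0.0982]
eef_rot: [[-0.986, 0.168, -0.001], [0.168, 0.986, 0.0], [0.001, 0.0, -1.0]]
force: [-0.7, 0.5, 0.9]
width: 0.0147
```

Emit:
drive_tool(jaw=[5,5,5,5], dp=[[-0.001,0,0],[-0.001,0,0],[-0.001,0,0],[-0.001,0,0]], delta_rot=[[0,0,0],[0,0,0],[0,0,0],[0,0,0]])

```text
time_s: 8.53
eef_pos: [0.4992, 0.0804, 0.0983]
eef_rot: [[-0.986, 0.168, -0.0], [0.168, 0.986, 0.0], [0.0, 0.0, -1.0]]
force: [1.1, 0.3, 0.1]
width: 0.0151
```

Emit:
drive_tool(jaw=[5,5,5,5], dp=[[-0.001,0,0],[-0.001,0,0],[-0.001,0,0],[-0.001,0,0]], delta_rot=[[0,0,0],[0,0,0],[0,0,0],[0,0,0]])

```text
time_s: 8.87
eef_pos: [0.5001, 0.0802, 0.0982]
eef_rot: [[-0.986, 0.168, -0.0], [0.168, 0.986, 0.0], [0.0, -0.0, -1.0]]
force: [-1.9, 0.2, -0.7]
width: 0.0152
```

Emit:
drive_tool(jaw=[5,5,5,5], dp=[[-0.001,0,0],[-0.001,0,0],[-0.001,0,0],[-0.001,0,0]], delta_rot=[[0,0,0],[0,0,0],[0,0,0],[0,0,0]])

```text
time_s: 9.2
eef_pos: [0.5008, 0.08, 0.0981]
eef_rot: [[-0.986, 0.168, -0.001], [0.168, 0.986, -0.0], [0.001, -0.0, -1.0]]
force: [-3.6, 0.1, 1.2]
width: 0.015
```

```bash
python3 - <<'E'
from rig import sensors, snapshot; from h import *; import pickle
s=sensors.observe(); print(s['time_s'],s['eef_pos'],s['force'],s['wrist_torque'])
d=snapshot('side'); pickle.dump(d,open('s3.pkl','wb'))
P=pickle.load(open('s2.pkl','rb'))
# dowel centreline per row, both pictures
for dd,c in ((P,375),(d,361)):
    a=dd['frame'].astype(float); w=np.clip(a[...,0]-a[...,2]-15,0,None); w[:,:c-12]=0; w[:,c+12:]=0
    print([(r,round((w[r]*np.arange(640)).sum()/w[r].sum(),2),int(w[r].sum())) for r in range(140,192,4) if w[r].sum()>30])
x,y,z=s['eef_pos']; print(proj(d,[[x,y,z-.05],[x,y,z-.02],[x,y,z+.045]]))
E
```

```text
9.2 [0.5007929  0.0799837  0.09810742] [-3.58911029  0.12003024  1.23668917] [-0.02981758  0.77199939  0.01007822]
[(144, np.float64(376.26), 38), (148, np.float64(376.14), 58), (152, np.float64(375.91), 46), (156, np.float64(375.59), 49), (160, np.float64(375.41), 51), (164, np.float64(374.77), 48), (168, np.float64(374.35), 49), (172, np.float64(374.17), 48), (176, np.float64(373.72), 43), (180, np.float64(373.61), 41), (184, np.float64(373.2), 41)]
[(160, np.float64(360.51), 49), (164, np.float64(360.62), 48), (168, np.float64(360.46), 48), (172, np.float64(359.87), 46), (176, np.float64(359.61), 44), (180, np.float64(359.36), 44), (184, np.float64(359.05), 44), (188, np.float64(358.59), 39)]
[[358.81620625 188.97647689]
 [359.39592355 179.57795837]
 [360.69069504 158.6402175 ]]
```

Emit:
drive_tool(jaw=[5,5,5,5,5,5], dp=[[0.0022,0,0],[0.0043,0,0],[0.0043,0.0015,0],[0.0043,0.003,0],[0.0043,0.003,0],[0.0043,0.003,0]], delta_rot=[[0,0,0],[0,0,0],[0,0,0],[0,0,0],[0,0,0],[0,0,0]])

```text
time_s: 9.75
eef_pos: [0.4978, 0.0828, 0.0985]
eef_rot: [[-0.986, 0.168, 0.0], [0.168, 0.986, -0.002], [-0.001, -0.002, -1.0]]
force: [-1.0, -4.2, 0.8]
width: 0.015
```

Emit:
drive_tool(jaw=[5,5,5,5,5,5], dp=[[0,-0.002,0],[0,-0.004,0],[0,-0.006,0],[0,-0.006,0],[0,-0.006,0],[0,-0.006,0]], delta_rot=[[0,0,0],[0,0,0],[0,0,0],[0,0,0],[0,0,0],[0,0,0]])

```text
time_s: 10.25
eef_pos: [0.4966, 0.0779, 0.0983]
eef_rot: [[-0.986, 0.168, 0.0], [0.168, 0.986, 0.0], [-0.0, 0.0, -1.0]]
force: [0.3, 0.3, -0.7]
width: 0.0153
```

Emit:
drive_tool(jaw=[5,5,5,5], dp=[[0,-0.001,0],[0,-0.001,0],[0,-0.001,0],[0,-0.001,0]], delta_rot=[[0,0,0],[0,0,0],[0,0,0],[0,0,0]])

```text
time_s: 10.58
eef_pos: [0.4964, 0.0769, 0.0983]
eef_rot: [[-0.986, 0.168, 0.0], [0.168, 0.986, 0.0], [-0.0, 0.0, -1.0]]
force: [0.3, 0.7, -0.9]
width: 0.015
```

Emit:
drive_tool(jaw=[5,5,5,5], dp=[[0,-0.001,0],[0,-0.001,0],[0,-0.001,0],[0,-0.001,0]], delta_rot=[[0,0,0],[0,0,0],[0,0,0],[0,0,0]])

```text
time_s: 10.92
eef_pos: [0.4963, 0.0764, 0.0984]
eef_rot: [[-0.986, 0.168, 0.0], [0.168, 0.986, 0.002], [-0.0, 0.002, -1.0]]
force: [0.8, 4.3, -0.0]
width: 0.0152
```

Emit:
drive_tool(jaw=[5,5,5,5,5,5,5,5,5,5], dp=[[0,0.004,0],[0,0.004,-0.015],[0,0.004,-0.032],[0,0.002,-0.035],[0,-0.008,-0.035],[0,-0.024,-0.035],[0,-0.036,-0.035],[0,-0.04,-0.035],[0,-0.04,-0.035],[0,-0.04,-0.028]], delta_rot=[[0,0,0],[0,0,0],[0,0,0],[0,0,0],[0,0,0],[0,0,0],[0,0,0],[0,0,0],[0,0,0],[0,0,0]])

```text
time_s: 11.75
eef_pos: [0.4903, 0.0359, 0.1271]
eef_rot: [[-0.986, 0.169, 0.002], [0.169, 0.986, -0.0], [-0.002, 0.0, -1.0]]
force: [-0.6, 0.3, -0.2]
width: 0.015
```

Emit:
drive_tool(jaw=[5,5,5,5,5,5,5,5], dp=[[0,0,0],[0,0,0.003],[0,0,0.005],[0,0,0.0065],[0,0,0.008],[0,0,0.0095],[0,0,0.01],[0,0,0.01]], delta_rot=[[0,0,0],[0,0,0],[0,0,0],[0,0,0],[0,0,0],[0,0,0],[0,0,0],[0,0,0]])

```text
time_s: 12.42
eef_pos: [0.4895, 0.0364, 0.1162]
eef_rot: [[-0.986, 0.168, -0.0], [0.168, 0.986, 0.0], [0.0, -0.0, -1.0]]
force: [-0.0, -0.1, -1.2]
width: 0.0149
```

Emit:
drive_tool(jaw=[5,5,5,5,5,5], dp=[[0,0,0.0015],[0,0,0.003],[0,0,0.0045],[0,0,0.005],[0,0,0.005],[0,0,0.005]], delta_rot=[[0,0,0],[0,0,0],[0,0,0],[0,0,0],[0,0,0],[0,0,0]])

```text
time_s: 12.92
eef_pos: [0.4895, 0.0363, 0.1113]
eef_rot: [[-0.986, 0.168, -0.0], [0.168, 0.986, -0.0], [0.0, -0.0, -1.0]]
force: [1.1, 0.8, -0.5]
width: 0.0147
```

Emit:
drive_tool(jaw=[5,5,5,5,5,5,5], dp=[[0,0,0.003],[0,0,0.006],[0,0,0.009],[0,0,0.012],[0,0,0.013],[0,0,0.013],[0,0,0.013]], delta_rot=[[0,0,0],[0,0,0],[0,0,0],[0,0,0],[0,0,0],[0,0,0],[0,0,0]])

```text
time_s: 13.5
eef_pos: [0.4895, 0.0363, 0.0981]
eef_rot: [[-0.986, 0.168, -0.0], [0.168, 0.986, -0.0], [0.0, -0.0, -1.0]]
force: [0.9, 0.2, -0.4]
width: 0.0147
```

```bash
python3 - <<'E'
from rig import sensors, snapshot; from h import *; import pickle
s=sensors.observe(); print(s['time_s'],s['eef_pos'],s['force'],s['wrist_torque'])
d=snapshot('side'); pickle.dump(d,open('s4.pkl','wb')); p=proj(d,[s['eef_pos']])[0].astype(int)
crop(d,p[0]-45,p[1]-25,p[0]+55,p[1]+45,8,'s4.png'); print(p)
E
```

```text
13.5 [0.48945129 0.03632808 0.09814378] [ 0.85139501  0.23137539 -0.3779142 ] [-0.1173966  -0.11382113  0.0043343 ]
[344 172]
```

View pics/s4.png

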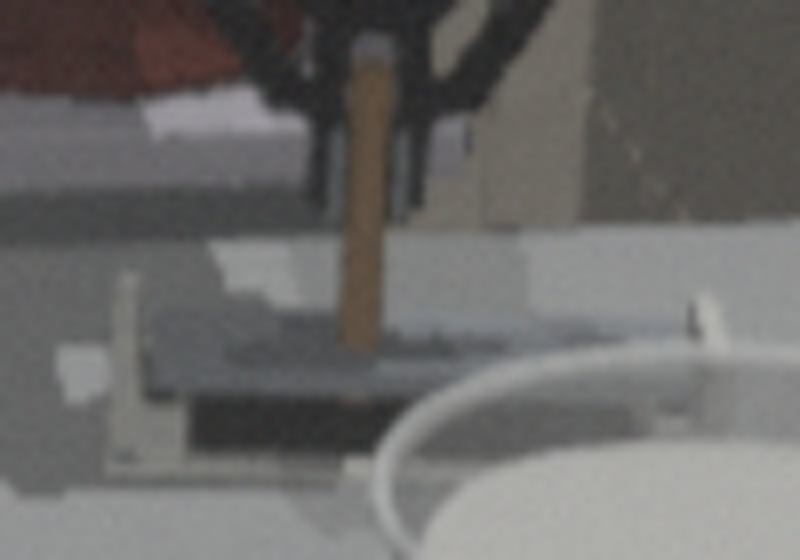

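Emit:
drive_tool(jaw=[5,5,5,5,5,5,5,5,5,5], dp=[[0,0,-0.008],[0,0,-0.022],[0,0,-0.034],[0,-0.004,-0.036],[0,-0.016,-0.036],[0,-0.03,-0.036],[0,-0.041,-0.036],[0,-0.044,-0.036],[0,-0.044,-0.036],[0,-0.044,-0.03]], delta_rot=[[0,0,0],[0,0,0],[0,0,0],[0,0,0],[0,0,0],[0,0,0],[0,0,0],[0,0,0],[0,0,0],[0,0,0]])

```text
time_s: 14.38
eef_pos: [0.4827, -0.0074, 0.129]
eef_rot: [[-0.986, 0.169, 0.002], [0.169, 0.986, -0.0], [-0.002, 0.0, -1.0]]
force: [-0.0, 0.7, -0.0]
width: 0.0149
```

Emit:
drive_tool(jaw=[5,5,5,5,5,5,5], dp=[[0,0,0.002],[0,0,0.004],[0,0,0.006],[0,0,0.007],[0,0,0.008],[0,0,0.008],[0,0,0.008]], delta_rot=[[0,0,0],[0,0,0],[0,0,0],[0,0,0],[0,0,0],[0,0,0],[0,0,0]])

```text
time_s: 14.97
eef_pos: [0.4822, -0.0068, 0.1206]
eef_rot: [[-0.986, 0.168, -0.0], [0.168, 0.986, 0.0], [0.0, 0.0, -1.0]]
force: [-0.5, 0.6, 1.0]
width: 0.015
```

Emit:
drive_tool(jaw=[5,5,5,5,5], dp=[[0,0,0.0008],[0,0,0.0016],[0,0,0.002],[0,0,0.002],[0,0,0.002]], delta_rot=[[0,0,0],[0,0,0],[0,0,0],[0,0,0],[0,0,0]])

```text
time_s: 15.38
eef_pos: [0.4825, -0.0069, 0.1193]
eef_rot: [[-0.986, 0.168, 0.001], [0.168, 0.986, 0.0], [-0.001, 0.0, -1.0]]
force: [-1.5, 1.4, 6.6]
width: 0.0153
```

Emit:
drive_tool(jaw=[5,5,5,5,5,5,5,5,5,5], dp=[[0,0,-0.005],[0,0,-0.013],[0,0.008,-0.0145],[0,0.022,-0.0145],[0,0.036,-0.0145],[0,0.042,-0.0145],[0,0.044,-0.0145],[0,0.044,-0.0145],[0,0.044,-0.009],[0,0.044,-0.006]], delta_rot=[[0,0,0],[0,0,0],[0,0,0],[0,0,0],[0,0,0],[0,0,0],[0,0,0],[0,0,0],[0,0,0],[0,0,0]])

```text
time_s: 16.22
eef_pos: [0.4894, 0.036, 0.1237]
eef_rot: [[-0.986, 0.168, -0.0], [0.168, 0.986, -0.0], [0.0, -0.0, -1.0]]
force: [0.1, 0.4, -0.9]
width: 0.015
```

Emit:
drive_tool(jaw=[5,5,5,5,5,5,5], dp=[[0,0,0.002],[0,0,0.004],[0,0,0.0055],[0,0,0.007],[0,0,0.0085],[0,0,0.0085],[0,0,0.0085]], delta_rot=[[0,0,0],[0,0,0],[0,0,0],[0,0,0],[0,0,0],[0,0,0],[0,0,0]])

```text
time_s: 16.8
eef_pos: [0.4895, 0.0363, 0.1158]
eef_rot: [[-0.986, 0.168, -0.0], [0.168, 0.986, -0.0], [0.0, -0.0, -1.0]]
force: [-0.1, -0.1, -1.3]
width: 0.0153
```

In again without resistance. Down toward the pad (contact expected near TCP z 0.088).

Emit:
drive_tool(jaw=[5,5,5,5,5,5,5,5,5,5], dp=[[0,0,0.003],[0,0,0.006],[0,0,0.01],[0,0,0.014],[0,0,0.018],[0,0,0.022],[0,0,0.0245],[0,0,0.026],[0,0,0.026],[0,0,0.026]], delta_rot=[[0,0,0],[0,0,0],[0,0,0],[0,0,0],[0,0,0],[0,0,0],[0,0,0],[0,0,0],[0,0,0],[0,0,0]])

```text
time_s: 17.63
eef_pos: [0.4895, 0.0363, 0.0897]
eef_rot: [[-0.986, 0.168, -0.0], [0.168, 0.986, -0.0], [0.0, -0.0, -1.0]]
force: [0.3, 0.4, -0.8]
width: 0.0147
```

Emit:
drive_tool(jaw=[5,5,5,5], dp=[[0,0,0.001],[0,0,0.002],[0,0,0.002],[0,0,0.002]], delta_rot=[[0,0,0],[0,0,0],[0,0,0],[0,0,0]])

```text
time_s: 17.97
eef_pos: [0.4898, 0.0363, 0.0884]
eef_rot: [[-0.986, 0.168, 0.0], [0.168, 0.986, -0.0], [-0.0, 0.0, -1.0]]
force: [-0.3, -0.1, 2.8]
width: 0.0148
```

Emit:
drive_tool(jaw=[20,25,30,40,60,80,80,80], dp=[[0,0,0],[0,0,0],[0,0,0],[0,0,0],[0,0,0],[0,0,0],[0,0,0],[0,0,0]], delta_rot=[[0,0,0],[0,0,0],[0,0,0],[0,0,0],[0,0,0],[0,0,0],[0,0,0],[0,0,0]])

```text
time_s: 18.63
eef_pos: [0.4895, 0.0363, 0.0878]
eef_rot: [[-0.986, 0.168, -0.0], [0.168, 0.986, 0.0], [0.0, 0.0, -1.0]]
force: [1.4, -0.2, -0.3]
width: 0.0683
```

Emit:
drive_tool(jaw=[80,80,80,80,80,80,80,80], dp=[[0,0,-0.01],[0,0,-0.025],[0,0,-0.045],[0,0,-0.07],[0,0,-0.1],[0,0,-0.13],[0,0,-0.14],[0,0,-0.14]], delta_rot=[[0,0,0],[0,0,0],[0,0,0],[0,0,0],[0,0,0],[0,0,0],[0,0,0],[0,0,0]])

```text
time_s: 19.3
eef_pos: [0.4916, 0.0362, 0.2325]
eef_rot: [[-0.986, 0.168, 0.008], [0.168, 0.986, -0.001], [-0.008, 0.001, -1.0]]
force: [0.1, -0.9, -0.2]
width: 0.068
```

```bash
python3 - <<'E'
from rig import sensors, snapshot; from h import *; import pickle
s=sensors.observe(); print(s['time_s'],s['eef_pos'],s['force'],s['width'])
d=snapshot('side'); b=pickle.load(open('side0.pkl','rb')); pickle.dump(d,open('s5.pkl','wb'))
print(proj(d,[[.4895,.0363,.138],[.4895,.0363,.04]]))
D=np.abs(d['frame'].astype(int)-b['frame']).sum(2); 
for n,(x0,x1,y0,y1) in dict(rest=(172,220,165,222),timer=(222,252,212,240),spool=(418,445,187,202)).items(): print(n,D[y0:y1,x0:x1].mean())
im=np.hstack([d['frame'][120:225,160:320],d['frame'][120:225,320:450]])[:,:,::-1]
cv2.imwrite('pics/s5.png',cv2.resize(im,None,fx=2.7,fy=2.7,interpolation=cv2.INTER_CUBIC))
E
```

```text
19.3 [0.4915691  0.03621325 0.23254183] [ 0.14380957 -0.85881325 -0.23534984] 0.06804511969957538
[[344.90910795 159.43274014]
 [343.42959875 190.54339295]]
rest 6.949926900584796
timer 6.769047619047619
spool 7.42716049382716
```

View pics/s5.png

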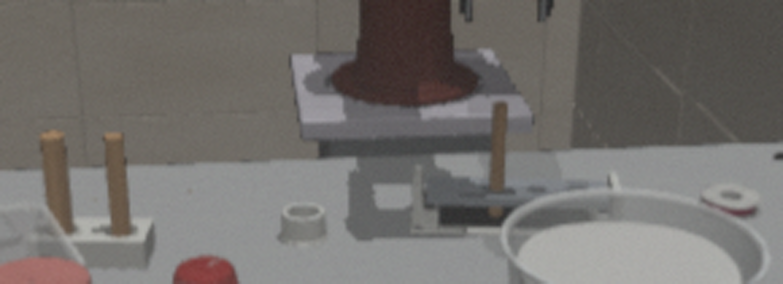

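```bash
python3 -c "
from rig import job; print(job.sign_off())"
```

```text
the job is handed in; nothing more can be done
None
```

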